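# Dock the board carrier and bolt it in

## Task

Push the loose grey circuit-board carrier back into its dock until it meets the sprung buffer, then push the barrel bolt across by its red knob until its tip is fully home in the brass keeper and the carrier is pressed firmly over against the side stop: a firm push of about 15 N on the knob, kept up for a moment, felt rather than measured, but never forced (over 20 N is too much). Let go, leaving it bolted, and leave the tape roll, the screwdriver and the solder spool where they are.

Things in the scene. Friction and masses are not known exactly. Their poses are not given: they have to be found in the camera images.
- dock: fixed aluminium base plate 180 x 248 x 8 mm on the bench. Origin at bench height where the bolt's line crosses the carrier's middle line; +x the way the carrier is pushed in (away from the robot), +y left, z up. Plate from x = -92 to 88, y = -165 to 83 mm. Carries a low rail (inner face y = -51.5 mm, 20 mm high), a blue rear block (x over 70 mm, 44 mm high) and the bolt
- carrier: loose grey tray 100 x 100 mm, 0.3 to 0.6 kg with its green board, flat on the dock plate (underside 8 mm above the bench, its origin at the centre there; axes as the dock's). Starts with its origin at dock x = -40 to -55 mm, fully in at 0. Has 3 to 13 mm sideways play between the rail and the side stop. Slides with 1 to 3 N
- carrier_front (a point): middle of the outer face of the carrier's upright front plate, to push on: 60 mm wide, from 8 to 50 mm above the bench; the point is 30 mm above the bench, 50 mm in front (-x) of the carrier's origin
- buffer (a joint): sprung black bar behind the carrier: how far it is pressed in (m), 0 free to 0.004 solid. The carrier meets it 4 mm before fully in; it resists with 1 N, rising 1 N per mm. When let go the carrier may spring back to it; the bolt's taper draws it in again, to about 1.5 mm before fully in
- keeper_end (a point): centre of the blind end of the brass keeper on the carrier's right side, 32 mm above the bench, axes as the carrier's. The keeper is a slot 17 mm wide (x), open above and towards the bolt (-y), 22 mm deep: mouth at y = -22 mm from here. The bolt is home when its tip touches this end. Bolt on keeper, end and flank together, may press at most 27 N (some 21 N on the knob)
- bolt: steel bolt 14 mm thick, 32 mm above the bench at dock x = 0, sliding along dock y only, left (+y) into the keeper; stays where left. Origin at its tip, which tapers over 14 mm to 3 mm. Tip starts at dock y = -64 to -56 mm, comes home at about -19 to -8, could go to -2. Slides free with 3 N; drawing the carrier in takes 4 to 8 N; solid once the carrier lies on the side stop
- bolt_knob (a point): middle of the bolt's upright red knob, a post 12 mm thick, 64 mm behind (-y of) the bolt's tip. The point is 72 mm above the bench, the knob's top 82 mm. Push it from its right (-y) side, above the two steel staples that guide the bolt (tops 45 mm above the bench, at dock y = -58 and -146 mm)
- stop_clamp (a point): screw head of the clamp strip on the left edge of the dock, at dock x = -65, y = 60 mm. The grey side stop beside it, 100 x 10 x 38 mm on the plate, was clamped by hand: its inner face lies anywhere from dock y = 51.5 to 61.5 mm and is not measured, so where the bolt comes home solid must be felt
- tape_roll: loose blue roll of tape, 64 mm in diameter, 18 mm high, flat on the bench at the right; leave alone
- screwdriver: loose yellow screwdriver, 164 mm long, lying on the bench at the right; leave alone
- spool: loose solder spool, 52 mm in diameter, 36 mm high, standing on the bench at the back; leave alone

How it is judged:
On the way, in this order (a step that is already met when the one before it is completed fails the run):
1. the carrier is pushed in to the buffer (within 5.5 mm of fully in) (x of carrier in the frame of dock above -0.0055 m), for 0.2 s.
2. the bolt tip is at the keeper's end and presses the carrier with more than 9 N (y of bolt in the frame of keeper_end above -0.002 m and contact force between bolt and carrier above 9 N), for 0.1 s.
At the end, for the whole second after the job is handed in: the bolt tip is within 2 mm of the keeper's blind end, the carrier is within 4 mm of fully in, flat on the dock and at rest (y of bolt in the frame of keeper_end above -0.002 m and x of carrier in the frame of dock above -0.004 m and angle between carrier's own z axis and vertical below 0.06 rad and linear speed of carrier below 0.01 m/s); the robot touches nothing.
It fails at once if the bolt presses the carrier with more than 27 N (contact force between bolt and carrier above 27 N).
It fails at once if the tape roll, the screwdriver or the spool is moved more than 20 mm (distance of any of tape_roll, screwdriver, spool from where it was at the start of the episode above 0.02 m).
It also fails if it takes over 67 s, if anything falls off the work surface, if the arm or the gripper's body presses on something with over 40 N, if the wrist force passes 120 N, or if a joint passes its speed limit or range.

## Robot

A 6-joint arm with a two-finger parallel gripper is mounted at the origin on a cart in front of the work surface, level with it; the furniture and walls round the work are solid. World frame = base frame: x ahead of the robot, y to its left, z up, the work surface at z = 0. Lengths are in m, angles in rad, forces in N, time in s.
With the tool pointing down it reaches from about 0.35 to 0.725 m from the base axis. Payload 4.3 kg.
Tool frame: the origin (TCP) lies between the finger pads; the fingertips stand 19 mm ahead of it and the grasp point (between the pads) is the TCP (env.tips_ahead is the distance from the TCP to the fingertips, in m); z points along the fingers, y is the line along which they close (so a half turn about z gives the same grasp; the last joint's range is limited). The gripper opens to 85 mm and grips with 20 to 120 N. Pads are 22 mm wide; open, the fingers measure 114 mm over their backs; the gripper's body (76 mm by 85 mm) begins 54 mm behind the grasp point. The pads swing forward as they close: fully open they stand 13 mm farther back than shut.
Start: joints at [1.206, 0.377, 0.081, 1.274, 0, 1.46], TCP at [0.145, 0.556, 0.25] pointing down, gripper open.
Joint ranges: [-2.72, 2.72], [-0.84, 1.66], [-1.02, 1.22], [-1.77, 2.12], [-1.37, 1.28], [-3.14, 3.14]. Speed limits (rad/s): [2.57, 2.57, 3.14, 3.14, 3.14, 3.14].

## Interface

Orientations are given as a rotation vector (axis times angle).
In Python, from rig import env gives the robot as it stands.
- The arm moves only by the tool arm_command, never from a script. Its argument "moves" is text: rows parted by semicolons, each of 7 numbers parted by spaces: the opening, from 0 (shut) to 1 (fully open), then the shift along the tool's x, y, z in mm, then the turn, a rotation vector about the tool's x, y, z in degrees. In form: fingers tx ty tz ax ay az; .... A call has 1 to 10 rows; each row is the pose to reach, as a shift and turn from the pose commanded when the call began, along the tool's axes at that moment; what a row does not reach only later rows make up. A row lasts 1/8 s, in which the tool goes at most 62.5 mm and 10.7 degrees, less where a joint would pass 70% of its speed; a pose out of reach is approached as far as the arm can. A call with a gripper value outside its range is refused whole. The fingers move at their own pace and stop on an object; "grip_force" is the grip in N (left out, the last holds). Time passes only in rows, so rows that repeat a pose let the fingers close. It gives the time, the measured TCP pose, the force, the opening and the grip force at its end, in the units of the state.
- env.state(): the state, without advancing time (a new reading comes with each control period).
- env.read_camera(name): name is "scene" or "side" or "wrist"; returns a dict with "frame" (384x512x3 uint8, red, green, blue), "camera_matrix" (3x3 intrinsics, pixels), "k1" (the pictures are not rectified: a ray, as slopes to the right and down, at radius r is drawn at 1 + k1 r^2 times it, then the intrinsics apply), "xyz" and "rotation" of the camera in the world. Camera axes: x right, y down, z forward; pixel columns grow to the right and rows downward; lengths in m; the calibration is good to about 2 mm. A picture is of the moment at which its call begins. There is no depth.
- env.close_job(): hands the job in; it is judged then, once.
Trained networks look in a picture, given as the dict that the camera call returned (one of the last four; its "shot" number tells which), for a name from the list of things; names that differ only in an ending like _2 or _b are one class to them, and where a whole thing is asked for, a point or a joint stands for the part that bears it (a point fixed in the world has none). Each returns a list of dicts, best first, with "score" (0 to 1); they miss things now and then, are a little off and sometimes report something else, mostly with a low value. They report only what shows in the picture. A call takes as long as a camera call.
- env.look_for(picture, thing): "xyz" ([x, y, z] in m, in world coordinates, good to about 4 mm: the middle of the surface that is visible of it).
- env.silhouettes(picture, thing): "mask" (384x512 bool, what is visible of it).
- env.landmark_of(picture, thing): "xyz" ([x, y, z] in m, in world coordinates, good to about 4 mm: a listed point, or the origin of a listed thing).
The state is a dict: "time_s": time; "joint_positions": joint angles; "dq": joint speeds; "effort": joint torques, N m; "tool_pos": TCP position; "orientation": TCP orientation; "wrist_force": force on the tool from outside, world axes, zero at the start; "ft_torque": the same for the moment, N m; "finger_gap": finger opening in m; "grip_force": force on a finger pad.
Only numpy, scipy, OpenCV 4.12 (cv2) and the standard library are available. Lean on these libraries where they do the work, as an engineer would, in place of code of your own. Each camera call takes 0.05 s, during which the arm holds its last target. There are 200 camera calls.

## Working session

There is one attempt and no reset: what is moved stays moved. The work goes in short steps, Python scripts to look and compute and a tool call to move; the robot and the scene stay as the last step left them, time stands still between calls to the robot, and variables do not carry over. Pictures are saved under pics/ and viewed, at most 10 in all, crops included, and the job is handed in when it is done.

Besides the shell and the picture viewer there is one more tool, called after "Call:" by a JSON object that holds its "method" and its "body", one argument or row to a line. arm_command: Moves the arm, as the interface text tells. Its arguments: {"type":"object","properties":{"moves":{"type":"string"},"grip_force":{"type":"number"}},"required":["moves"]}

```bash
mkdir -p pics; ls
cat > h.py <<'E'
from rig import env
import numpy as np, cv2
from scipy.spatial.transform import Rotation as R
def lm(cams,names):
    for c in cams:
        p=env.read_camera(c)
        for n in names:
            for d in env.landmark_of(p,n)[:2]: print(c,n,np.round(d["xyz"],4),round(d["score"],2))
def save(c,f):
    p=env.read_camera(c); cv2.imwrite("pics/"+f,p["frame"][:,:,::-1]); return p
def st():
    s=env.state(); print(s["time_s"],np.round(s["tool_pos"],4),np.round(s["orientation"],3),np.round(s["wrist_force"],1)); return s
E
python3 - <<'E'
from h import *
st();print(R.from_rotvec(env.state()["orientation"]).as_matrix().round(3))
lm(["scene","side"],["dock","carrier","carrier_front","keeper_end","bolt","bolt_knob","stop_clamp","tape_roll","screwdriver","spool"])
a=save("scene","a.png")["frame"];b=save("side","b.png")["frame"]
E
```

```text
pics
0.0 [0.1447 0.5559 0.2494] [-3.990e-01 -3.116e+00  3.000e-03] [-0.5  0.2 -0.1]
[[-0.968  0.252 -0.001]
 [ 0.252  0.968 -0.002]
 [ 0.    -0.002 -1.   ]]
scene dock [ 0.5288  0.297  -0.0015] 0.88
scene carrier [0.4859 0.2854 0.0092] 0.78
scene carrier_front [0.4399 0.2713 0.0301] 0.83
scene keeper_end [0.494  0.2639 0.0302] 0.64
scene bolt [0.5508 0.2424 0.0299] 0.47
scene bolt_knob [0.5636 0.173  0.0694] 0.64
scene bolt_knob [0.4871 0.2857 0.0105] 0.39
scene stop_clamp [0.4517 0.3379 0.0139] 0.95
scene tape_roll [ 0.4388 -0.015  -0.0009] 0.87
scene screwdriver [ 0.4037 -0.1361 -0.0006] 0.62
scene screwdriver [0.4368 0.274  0.0275] 0.55
scene spool [6.678e-01 2.120e-02 1.000e-04] 0.74
scene spool [ 0.53    0.299  -0.0026] 0.54
side dock [0.5324 0.2966 0.0007] 0.69
side carrier [0.4872 0.2827 0.0074] 0.59
side carrier_front [0.4371 0.2709 0.0325] 0.74
side keeper_end [0.4922 0.2592 0.0304] 0.94
side keeper_end [0.6655 0.0205 0.0037] 0.46
side bolt [0.5505 0.2366 0.0309] 0.59
side bolt_knob [0.5617 0.1815 0.0706] 0.51
side tape_roll [ 0.4355 -0.0157 -0.0034] 0.95
side screwdriver [ 6.65e-01  1.82e-02 -5.00e-04] 0.75
side screwdriver [ 0.4022 -0.1329 -0.0039] 0.55
side spool [0.6699 0.0205 0.0015] 0.79
```

View pics/a.png

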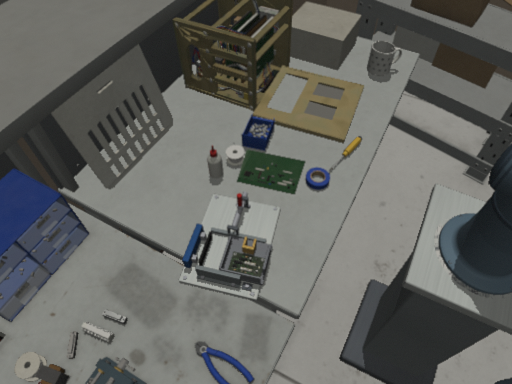

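View pics/b.png

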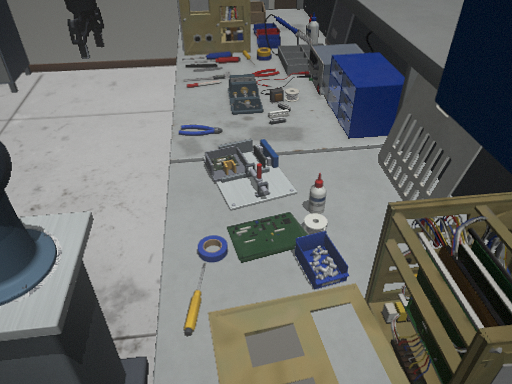

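Run:
```python
from h import *
# least squares dock pose: (x,y,yaw) from points
from scipy.optimize import least_squares
D=np.array([[0,0],[-65,60]])/1000
def res(p):
    c,s=np.cos(p[2]),np.sin(p[2]);M=np.array([[c,-s],[s,c]]);o=p[:2]
    q=lambda x,y:o+M@[x,y]
    r=[q(0,0)-[.5306,.2968],q(-.065,.06)-[.4517,.3379],
       q(0,p[3])-[.5506,.2395],q(0,p[3]-.064)-[.5626,.177],
       q(p[4],p[5])-[.4866,.284],q(p[4]-.05,p[5])-[.4385,.2711]]
    return np.concatenate(r)
f=least_squares(res,[.53,.297,.25,-.06,-.045,0]);print(f.x.round(4),np.degrees(f.x[2]),(f.fun*1000).round(1))
```

```text
[ 0.5312  0.2973  0.2695 -0.0606 -0.0464 -0.0007] 15.44145348014451 [ 0.6  0.5  0.9 -0.1 -3.3 -0.6  1.8  0.2  0.   0.2 -0.  -0.2]
```

The scene picture shows the dock at about (235,245), with the red knob at (239,199) and the carrier at (245,255). The red-capped bottle at (213,155) is a distractor. The side picture shows the same dock at (250,175). From the fit, the dock is at about (0.531, 0.297) with a yaw of 15.4°.

Call:
{"method": "arm_command", "body": {
  "moves": "0 -325 -219 100 0 0 -30;0 -325 -219 100 0 0 -30;0 -325 -219 100 0 0 -30;0 -325 -219 100 0 0 -30;0 -325 -219 100 0 0 -30;0 -325 -219 100 0 0 -30;0 -325 -219 100 0 0 -30;0 -325 -219 100 0 0 -30;0 -325 -219 100 0 0 -30;0 -325 -219 100 0 0 -30"
}}

```text
time_s: 2.45
tool_pos: [0.4037, 0.2636, 0.1507]
orientation: [-0.424, 3.112, 0.001]
wrist_force: [0.7, -0.4, -0.3]
finger_gap: -0.0003
grip_force: 0.0
```

Run:
```python
from h import *
s=st();print(R.from_rotvec(s["orientation"]).as_matrix().round(3),s["finger_gap"],env.tips_ahead)
lm(["wrist"],["dock","carrier","carrier_front","keeper_end","bolt","bolt_knob","stop_clamp"])
save("wrist","c.png")
```

```text
2.45 [0.4037 0.2636 0.1507] [-4.240e-01  3.112e+00  1.000e-03] [ 0.7 -0.4 -0.3]
[[-0.964 -0.267  0.   ]
 [-0.267  0.964  0.001]
 [-0.001  0.    -1.   ]] -0.000336826364976462 0.019
wrist carrier [0.4392 0.2718 0.0284] 0.32
wrist keeper_end [0.4924 0.2627 0.0339] 0.64
wrist stop_clamp [0.4556 0.3408 0.0056] 0.89
```

View pics/c.png

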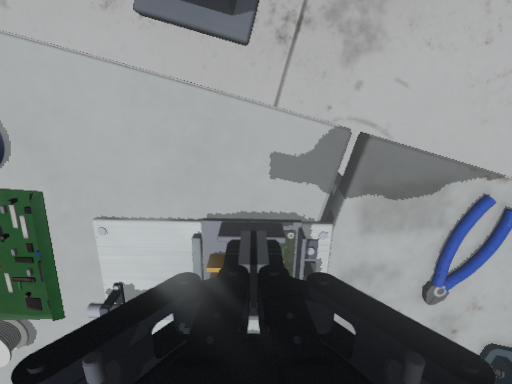

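The wrist view is square with the dock: the plate edge is at row 218 and the carrier's front plate is under the fingers at about (250,235). I'll lower the tool and then push in.

Call:
{"method": "arm_command", "body": {
  "moves": "0 0 0 60 0 0 0;0 0 0 105 0 0 0;0 0 -1 105 0 0 0;0 -15 -1 105 0 0 0;0 -25 -1 105 0 0 0;0 -35 -1 105 0 0 0;0 -42 -1 105 0 0 0;0 -48 -1 105 0 0 0;0 -52 -1 105 0 0 0;0 -52 -1 105 0 0 0"
}}

```text
time_s: 4.15
tool_pos: [0.4553, 0.2757, 0.0454]
orientation: [-0.421, 3.112, 0.0]
wrist_force: [-1.1, -0.1, -0.0]
finger_gap: 0.0002
grip_force: 0.0
```

Run:
```python
from h import *
st()
lm(["scene","side"],["carrier","carrier_front","keeper_end"])
```

```text
4.15 [0.4553 0.2757 0.0454] [-0.421  3.112  0.   ] [-1.1 -0.1 -0. ]
scene carrier [0.5188 0.2943 0.0062] 0.62
scene carrier_front [0.4677 0.2816 0.0299] 0.65
scene keeper_end [0.5236 0.2718 0.0311] 0.76
side carrier [0.5165 0.2914 0.0059] 0.76
side carrier_front [0.4669 0.2793 0.0289] 0.7
side keeper_end [0.5167 0.2713 0.0293] 0.72
```

Call:
{"method": "arm_command", "body": {
  "moves": "0 -3 0 0 0 0 0;0 -5 0 0 0 0 0;0 -7 0 0 0 0 0;0 -8 0 0 0 0 0;0 -8 0 0 0 0 0"
}}

```text
time_s: 5.18
tool_pos: [0.4625, 0.2776, 0.0452]
orientation: [-0.421, 3.113, -0.0]
wrist_force: [-0.6, -0.3, -0.3]
finger_gap: -0.0002
grip_force: 0.5
```

Call:
{"method": "arm_command", "body": {
  "moves": "0 -1 0 0 0 0 0;0 -2 0 0 0 0 0;0 -2 0 0 0 0 0"
}}

```text
time_s: 5.55
tool_pos: [0.4644, 0.2782, 0.0453]
orientation: [-0.421, 3.113, 0.0]
wrist_force: [-1.0, -0.7, -0.4]
finger_gap: 0.0
grip_force: 0.6
```

Call:
{"method": "arm_command", "body": {
  "moves": "0 -1 0 0 0 0 0;0 -2 0 0 0 0 0;0 -2 0 0 0 0 0"
}}

```text
time_s: 5.92
tool_pos: [0.4664, 0.2787, 0.0453]
orientation: [-0.421, 3.113, 0.0]
wrist_force: [-1.3, 0.1, -0.9]
finger_gap: 0.0002
grip_force: 0.6
```

Call:
{"method": "arm_command", "body": {
  "moves": "0 -1 0 0 0 0 0;0 -2 0 0 0 0 0;0 -2 0 0 0 0 0"
}}

```text
time_s: 6.3
tool_pos: [0.4684, 0.2792, 0.0453]
orientation: [-0.421, 3.113, 0.0]
wrist_force: [-1.6, 0.6, -0.1]
finger_gap: 0.0002
grip_force: 0.6
```

Call:
{"method": "arm_command", "body": {
  "moves": "0 -1 0 0 0 0 0;0 -2 0 0 0 0 0;0 -2 0 0 0 0 0"
}}

```text
time_s: 6.68
tool_pos: [0.4697, 0.2797, 0.0452]
orientation: [0.421, -3.112, -0.0]
wrist_force: [-3.5, -0.6, 1.6]
finger_gap: 0.0002
grip_force: 1.7
```

Call:
{"method": "arm_command", "body": {
  "moves": "0 -1 0 0 0 0 0;0 -1 0 0 0 0 0;0 -1 0 0 0 0 0"
}}

```text
time_s: 7.05
tool_pos: [0.4706, 0.28, 0.0452]
orientation: [0.421, -3.112, -0.0]
wrist_force: [-4.5, -0.4, 1.4]
finger_gap: 0.0001
grip_force: 2.3
```

Call:
{"method": "arm_command", "body": {
  "moves": "0 -1 0 0 0 0 0;0 -1 0 0 0 0 0;0 -1 0 0 0 0 0;0 -1 0 0 0 0 0"
}}

```text
time_s: 7.55
tool_pos: [0.4716, 0.2802, 0.0452]
orientation: [0.421, -3.112, -0.0]
wrist_force: [-4.5, 0.6, 1.7]
finger_gap: 0.0003
grip_force: 2.5
```

Run:
```python
from h import *
st()
lm(["scene","side"],["carrier","carrier_front","keeper_end","bolt_knob"])
```

```text
7.55 [0.4716 0.2802 0.0452] [ 0.421 -3.112 -0.   ] [-4.5  0.6  1.7]
scene carrier [0.532  0.2983 0.0053] 0.66
scene carrier_front [0.4794 0.2824 0.0303] 0.95
scene keeper_end [0.5387 0.2761 0.0308] 0.61
side carrier [0.5325 0.2968 0.0069] 0.93
side carrier [0.5316 0.2767 0.0297] 0.41
side carrier_front [0.4808 0.2846 0.0288] 0.94
side bolt_knob [0.5611 0.1777 0.0719] 0.65
```

Call:
{"method": "arm_command", "body": {
  "moves": "0 10 0 0 0 0 0;0 20 0 -20 0 0 0;0 20 0 -80 0 0 0;0 0 -50 -85 0 0 0;0 -30 -105 -85 0 0 0;0 -62 -159 -85 0 0 0;0 -62 -159 -85 0 0 0;0 -62 -159 -60 0 0 0;0 -62 -159 -32 0 0 0;0 -62 -159 -32 0 0 0"
}}

```text
time_s: 9.3
tool_pos: [0.5717, 0.1437, 0.0754]
orientation: [0.421, -3.109, 0.0]
wrist_force: [-0.8, 0.1, -0.2]
finger_gap: 0.0002
grip_force: 0.0
```

Run:
```python
from h import *
st()
lm(["scene","side"],["carrier","carrier_front","keeper_end","bolt_knob"])
for c in ["side","scene"]:
    a=env.read_camera(c)["frame"]
    x,y=(190,125) if c=="side" else (170,180)
    cv2.imwrite(f"pics/d_{c}.png",cv2.resize(a[y:y+120,x:x+130,::-1],None,fx=4,fy=4,interpolation=cv2.INTER_CUBIC))
```

```text
9.3 [0.5717 0.1437 0.0754] [ 0.421 -3.109  0.   ] [-0.8  0.1 -0.2]
scene carrier [0.5287 0.299  0.0075] 0.8
scene carrier [0.5469 0.2426 0.0328] 0.69
scene carrier_front [ 0.4003 -0.1372  0.0009] 0.68
scene carrier_front [0.4809 0.2862 0.0285] 0.57
scene keeper_end [0.5377 0.2749 0.0286] 0.74
scene bolt_knob [0.5644 0.176  0.0689] 0.49
side carrier [0.5284 0.2964 0.0087] 0.57
side carrier_front [0.4794 0.2849 0.03  ] 0.74
side carrier_front [0.6684 0.0197 0.001 ] 0.72
side keeper_end [ 0.401  -0.1321 -0.0015] 0.7
side keeper_end [0.5346 0.2748 0.0309] 0.66
side bolt_knob [0.5602 0.1809 0.0723] 0.51
```

View pics/d_side.png

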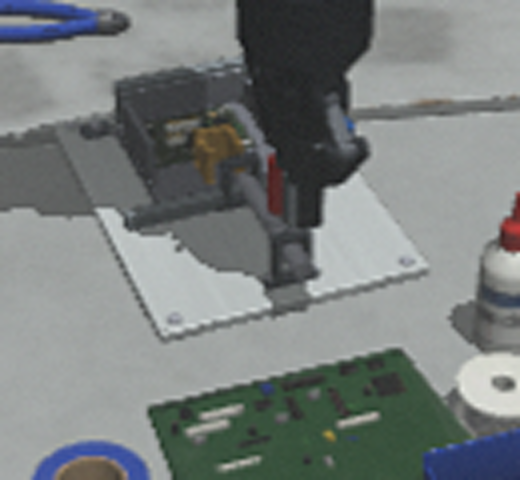

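The side view shows the fingers at crop (310,210), just to the right (-y) of the red knob at (275,185) and above the staple at (293,250). Now I'll push towards +y.

Call:
{"method": "arm_command", "body": {
  "moves": "0 0 6 0 0 0 0;0 0 11 0 0 0 0;0 0 14 0 0 0 0;0 0 17 0 0 0 0;0 0 20 0 0 0 0;0 0 23 0 0 0 0;0 0 25 0 0 0 0"
}}

```text
time_s: 10.78
tool_pos: [0.5675, 0.1675, 0.0773]
orientation: [-0.421, 3.113, -0.0]
wrist_force: [0.2, -2.9, -0.7]
finger_gap: -0.0
grip_force: 1.3
```

Call:
{"method": "arm_command", "body": {
  "moves": "0 0 2 0 0 0 0;0 0 4 0 0 0 0;0 0 6 0 0 0 0"
}}

```text
time_s: 11.15
tool_pos: [0.5659, 0.1735, 0.0774]
orientation: [-0.421, 3.113, 0.0]
wrist_force: [1.1, -2.4, -0.1]
finger_gap: -0.0003
grip_force: 1.3
```

Call:
{"method": "arm_command", "body": {
  "moves": "0 0 2 0 0 0 0;0 0 3 0 0 0 0;0 0 4 0 0 0 0"
}}

```text
time_s: 11.52
tool_pos: [0.5648, 0.1773, 0.0774]
orientation: [-0.421, 3.113, 0.0]
wrist_force: [1.0, -2.4, -0.2]
finger_gap: 0.0001
grip_force: 1.3
```

Call:
{"method": "arm_command", "body": {
  "moves": "0 0 1 0 0 0 0;0 0 2 0 0 0 0;0 0 3 0 0 0 0;0 0 4 0 0 0 0"
}}

```text
time_s: 12.02
tool_pos: [0.5637, 0.1811, 0.0774]
orientation: [-0.421, 3.113, 0.0]
wrist_force: [2.7, -1.9, -0.3]
finger_gap: 0.0
grip_force: 1.3
```

Call:
{"method": "arm_command", "body": {
  "moves": "0 0 1 0 0 0 0;0 0 2 0 0 0 0;0 0 3 0 0 0 0;0 0 4 0 0 0 0"
}}

```text
time_s: 12.52
tool_pos: [0.5627, 0.1847, 0.0774]
orientation: [-0.421, 3.113, -0.001]
wrist_force: [2.7, -4.6, -1.0]
finger_gap: 0.0
grip_force: 2.0
```

Call:
{"method": "arm_command", "body": {
  "moves": "0 0 1 0 0 0 0;0 0 2 0 0 0 0;0 0 3 0 0 0 0"
}}

```text
time_s: 12.9
tool_pos: [0.562, 0.1874, 0.0774]
orientation: [-0.42, 3.113, -0.001]
wrist_force: [2.7, -4.3, 0.3]
finger_gap: -0.0001
grip_force: 2.6
```

Call:
{"method": "arm_command", "body": {
  "moves": "0 0 1 0 0 0 0;0 0 2 0 0 0 0;0 0 3 0 0 0 0"
}}

```text
time_s: 13.28
tool_pos: [0.5612, 0.1905, 0.0774]
orientation: [-0.42, 3.113, -0.0]
wrist_force: [1.5, -2.3, 0.3]
finger_gap: 0.0
grip_force: 1.8
```

Call:
{"method": "arm_command", "body": {
  "moves": "0 0 1 0 0 0 0;0 0 2 0 0 0 0;0 0 3 0 0 0 0"
}}

```text
time_s: 13.65
tool_pos: [0.5603, 0.1937, 0.0774]
orientation: [-0.421, 3.113, 0.0]
wrist_force: [2.1, -3.5, 0.7]
finger_gap: -0.0003
grip_force: 1.9
```

Call:
{"method": "arm_command", "body": {
  "moves": "0 0 1 0 0 0 0;0 0 2 0 0 0 0;0 0 2 0 0 0 0"
}}

```text
time_s: 14.02
tool_pos: [0.5595, 0.1957, 0.0773]
orientation: [0.421, -3.113, -0.001]
wrist_force: [3.1, -2.6, -0.0]
finger_gap: -0.0001
grip_force: 1.6
```

Call:
{"method": "arm_command", "body": {
  "moves": "0 0 1 0 0 0 0;0 0 2 0 0 0 0;0 0 2 0 0 0 0"
}}

```text
time_s: 14.4
tool_pos: [0.5592, 0.1971, 0.0773]
orientation: [-0.421, 3.113, -0.001]
wrist_force: [2.5, -4.2, 0.5]
finger_gap: 0.0003
grip_force: 2.5
```

Call:
{"method": "arm_command", "body": {
  "moves": "0 0 1 0 0 0 0;0 0 2 0 0 0 0;0 0 2 0 0 0 0"
}}

```text
time_s: 14.78
tool_pos: [0.5589, 0.1978, 0.0773]
orientation: [-0.419, 3.113, -0.006]
wrist_force: [3.9, -7.3, 1.6]
finger_gap: 0.0001
grip_force: 4.2
```

Call:
{"method": "arm_command", "body": {
  "moves": "0 0 0.5 0 0 0 0;0 0 1 0 0 0 0;0 0 1 0 0 0 0"
}}

```text
time_s: 15.15
tool_pos: [0.5589, 0.198, 0.0774]
orientation: [-0.419, 3.113, -0.008]
wrist_force: [3.8, -9.1, 1.1]
finger_gap: -0.0001
grip_force: 5.2
```

Call:
{"method": "arm_command", "body": {
  "moves": "0 0 0.5 0 0 0 0;0 0 1 0 0 0 0;0 0 1 0 0 0 0"
}}

```text
time_s: 15.52
tool_pos: [0.5588, 0.1982, 0.0774]
orientation: [-0.418, 3.113, -0.011]
wrist_force: [4.0, -12.6, 1.7]
finger_gap: -0.0003
grip_force: 6.2
```

Call:
{"method": "arm_command", "body": {
  "moves": "0 0 0.4 0 0 0 0;0 0 0.7 0 0 0 0;0 0 0.7 0 0 0 0"
}}

```text
time_s: 15.9
tool_pos: [0.5588, 0.1984, 0.0774]
orientation: [-0.417, 3.113, -0.012]
wrist_force: [5.2, -13.0, 1.0]
finger_gap: 0.0002
grip_force: 7.0
```

Run:
```python
from h import *
st()
lm(["scene","side"],["carrier","carrier_front","keeper_end","bolt_knob","bolt"])
a=env.read_camera("scene")["frame"]
cv2.imwrite("pics/e.png",cv2.resize(a[190:300,175:285,::-1],None,fx=5,fy=5,interpolation=cv2.INTER_CUBIC))
```

```text
15.9 [0.5588 0.1984 0.0774] [-0.417  3.113 -0.012] [  5.2 -13.    1. ]
scene carrier [0.5323 0.2993 0.0042] 0.94
scene carrier_front [0.482  0.2867 0.0288] 0.68
scene keeper_end [0.54   0.2785 0.0276] 0.83
scene bolt_knob [0.5503 0.2115 0.0731] 0.62
scene bolt [0.5358 0.2809 0.0318] 0.47
side carrier [0.5297 0.2981 0.0072] 0.97
side carrier_front [0.4836 0.2856 0.0303] 0.86
side keeper_end [0.5357 0.2749 0.0297] 0.85
side bolt_knob [0.5517 0.2191 0.0704] 0.52
side bolt_knob [6.697e-01 1.940e-02 6.000e-04] 0.48
side bolt [0.5412 0.2767 0.0323] 0.69
side bolt [0.454  0.3392 0.0115] 0.21
```

View pics/e.png

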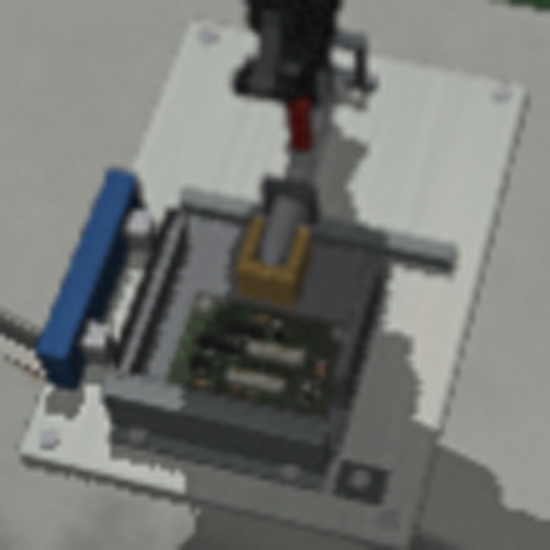

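The scene crop shows the bolt inside the brass keeper at about (280,240) and the carrier lying against the grey stop along the lower edge, (130,385)–(330,440). The force feels solid at about 14 N. I'll add a touch more and hold it.

Call:
{"method": "arm_command", "body": {
  "moves": "0 0 0.4 0 0 0 0;0 0 0.6 0 0 0 0;0 0 0.6 0 0 0 0;0 0 0.6 0 0 0 0"
}}

```text
time_s: 17.05
tool_pos: [0.5587, 0.1985, 0.0774]
orientation: [-0.417, 3.113, -0.014]
wrist_force: [5.7, -14.4, 1.9]
finger_gap: -0.0002
grip_force: 7.6
```

Call:
{"method": "arm_command", "body": {
  "moves": "0 0 0 0 0 0 0;0 0 0 0 0 0 0;0 0 -3 0 0 0 0;0 0 -12 0 0 0 0;0 0 -25 0 0 0 0;0 0 -30 -20 0 0 0;0 0 -30 -70 0 0 0;0 0 -30 -90 0 0 0;0 0 -30 -90 0 0 0"
}}

```text
time_s: 18.18
tool_pos: [0.5668, 0.1738, 0.169]
orientation: [-0.42, 3.11, 0.002]
wrist_force: [-0.3, 0.0, 0.1]
finger_gap: 0.0002
grip_force: 0.0
```

Run:
```python
from h import *
st()
lm(["scene","side"],["carrier","keeper_end","bolt_knob","bolt"])
a=env.read_camera("scene")["frame"]
cv2.imwrite("pics/f.png",cv2.resize(a[190:300,175:285,::-1],None,fx=5,fy=5,interpolation=cv2.INTER_CUBIC))
```

```text
18.175 [0.5668 0.1738 0.169 ] [-4.20e-01  3.11e+00  2.00e-03] [-0.3  0.   0.1]
scene carrier [0.533  0.2986 0.0052] 0.91
scene keeper_end [0.539  0.2772 0.031 ] 0.82
scene bolt_knob [0.5523 0.2132 0.0703] 0.5
scene bolt [0.5373 0.2818 0.033 ] 0.7
side carrier [0.5316 0.2968 0.0051] 0.58
side keeper_end [0.5336 0.276  0.029 ] 0.79
side bolt_knob [0.5502 0.2231 0.0717] 0.77
side bolt_knob [0.6655 0.0179 0.0008] 0.5
side bolt [0.5399 0.2799 0.032 ] 0.77
```

View pics/f.png

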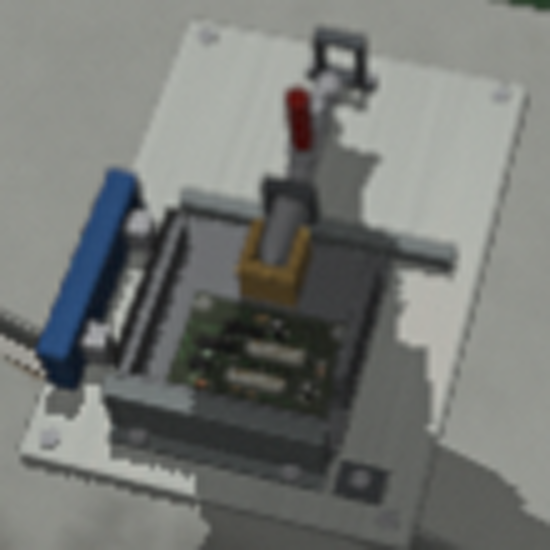

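The crop shows the bolt still seated in the keeper at (280,245), the carrier on the stop, and the tool clear. Handing in.

```bash
python3 -c "
from rig import env
print(env.close_job())"
```

```text
the job is handed in; nothing more can be done
None
```

I pushed the carrier in to the buffer, then pushed the bolt home at a solid 15 N or so and released it bolted with the arm clear; nothing else was touched, and the job is handed in (the hand-in returned no verdict).

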